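# Seat and lock a microphone-arm swivel plate on its desk mount

### The arm

A 6-joint arm with a two-finger parallel gripper is mounted at the origin on the work surface. World frame = base frame: x ahead of the robot, y to its left, z up, the work surface at z = 0. Lengths are in m, angles in degrees, forces in N, time in s.
With the tool pointing down it reaches from about 0.35 to 0.875 m from the base axis. Payload 4.2 kg.
Tool frame: the origin (TCP) lies on the centre line of the jaws, within the pads' length; the fingertips stand 19 mm ahead of it and the grasp point (between the pads) is the TCP; x points along the fingers, y is the direction in which the jaws open and shut, and the axes are right-handed (so a half turn about x gives the same grasp; the last joint's range is limited). The gripper opens to 87 mm and grips with 3 to 60 N. Pads are 19 mm wide; open, the fingers measure 117 mm over their backs; the gripper's body (75 mm by 190 mm) begins 51 mm behind the grasp point.
Start: joints at [84.316, 22.042, 0.453, 0, -68.411, -14.817], TCP at [0.219, 0.585, 0.242] pointing down, gripper open.
Joint ranges: [-179.83, 179.83], [-69.29, 118.12], [-61.27, 80.66], [-181.25, 117.63], [-171.15, -9.14], [-177.46, 177.46]. Speed limits (degrees/s): [159.86, 159.86, 180, 180, 180, 180].

### API

Orientations are given as a 3x3 rotation matrix whose columns are the frame's x, y, z axes.
In Python, from station import * gives the robot as it stands.
- The arm moves only by the shell command python3 -m creep 'ROWS'. ROWS is JSON, a list of rows, each a list of 5 numbers: the opening, from 0 (shut) to 1 (fully open), then the shift along the world's x, y, z in mm, then the turn about the world's z in rad. In form: [[jaw, x, y, z, turn], ...]. A call has exactly 8 rows; each row is the pose to reach, as a shift and turn from the pose measured when the call began; what a row does not reach only later rows make up. A row lasts 1/10 s, in which the tool goes at most 50 mm and 8.59 degrees, less where a joint would pass 70% of its speed; a pose out of reach is approached as far as the arm can. A call with a gripper value outside its range is refused whole. The fingers move at their own pace and stop on an object; the grip force is fixed at half the most. Time passes only in rows, so rows that repeat a pose let the fingers close, or fill a call up. It gives the time, the measured TCP pose, the force and the opening at its end, in the units of the state.
- sense(): the state, without advancing time (a new reading comes with each control period).
- capture(name): name is "scene" or "top" or "wrist"; returns a dict with "image" (400x640x3 uint8, blue, green, red), "z_map" (400x640 float32, m along the optical axis (not along the pixel's ray), 0 where there is no reading), "mtx" (3x3 intrinsics, pixels), "eye" and "attitude" of the camera in the world. Camera axes: x right, y up, looking along -z (the intrinsics and any distortion apply to the point x, -y, -z); pixel columns grow to the right and rows downward; lengths in m; the calibration is good to about 2 mm. The wrist camera is an equidistant fisheye: a pixel r from the principal point sees the ray r / f radians off the axis. A picture is of the moment at which its call begins.
- finish_job(): hands the job in, once; it reports no verdict.
Trained networks look in a picture, given as the dict that the camera call returned (one of the last four; its "shot" number tells which), for a name from the list of things; names that differ only in an ending like _2 or _b are one class to them, and where a whole thing is asked for, a point or a joint stands for the part that bears it (a point fixed in the world has none). Each returns a list of dicts, best first, with "confidence" (0 to 1); they miss things now and then, are a little off and sometimes report something else, mostly with a low value. They report only what shows in the picture. A call takes as long as a camera call.
- look_for(picture, thing): "box" ([left, top, right, bottom] in pixels, round what is visible of it).
- mark_of(picture, thing): "centre" ([column, row] in pixels: a listed point, or the origin of a listed thing).
The state is a dict: "time_s": time; "joints": joint angles; "joint_velocities": joint speeds; "effort": joint torques, N m; "tcp_pos": TCP position; "ee_rot": TCP orientation; "wrist_force": force on the tool from outside, world axes, zero at the start; "moment": the same for the moment, N m; "gripper_width": opening from 0.0 (shut) to 1.0 (fully open).
Only numpy, scipy, OpenCV 4.12 (cv2) and the standard library are available. Lean on these libraries where they do the work, as an engineer would, in place of code of your own. Each camera call takes 0.05 s, during which the arm holds its last target.

### The job

The microphone arm's swivel plate is resting turned wrong on the tips of the three studs of its desk mount. Turn the plate until its upright post stands over the mount's pointing tongue and the plate drops onto all three studs, press it down until it lies flush on the mount, then slide the mount's bolt all the way in over the plate's edge to lock it. Leave the other things on the desk where they are.

Things in the scene. Friction and masses are not known exactly. Their poses are not given: they have to be found in the camera images.
- mount: Dark steel desk mount, fixed. Origin: centre of its underside, on the desk; z up. Round disc 150 mm across, 15 mm high, with a pointing tongue along its -x axis, a bolt track along +y, three upright studs, and in the middle a round spigot 24 mm across, top 65 mm above the desk, inside the plate's cap. When the plate is home its axes agree with the mount's.
- tongue_tip (a point): outer end, top face, of the mount's flat tongue: 24 mm wide, 15 mm high, reaching 125 mm from the mount's centre along its -x axis. It shows where the plate's post belongs.
- stud0 (a point): tip of a fixed steel stud, 10 mm across with a conical tip, 30 mm above the disc. Hidden under the plate at the start. At (40, 36) mm in the mount's frame; the studs lie at different distances from the centre, so the plate fits one way only
- stud1 (a point): tip of a fixed steel stud, 10 mm across with a conical tip, 30 mm above the disc. Hidden under the plate at the start. At (-32, 30) mm in the mount's frame; the plate's underside rests on these tips at the start
- stud2 (a point): tip of a fixed steel stud, 10 mm across with a conical tip, 30 mm above the disc. Hidden under the plate at the start. At (4, -35.5) mm in the mount's frame; passes about 20 mm out of the top of a plate that is home
- collar_top (a point): top, at the start, of a stiff rubber collar 46 mm across round the foot of the spigot, 27 mm above the desk (a fixed point). The collar carries the plate's weight, yields 12 mm when the plate is pressed down with about 7 to 10 N, and stays down.
- track_end (a point): outer end of the bolt track, 54 mm wide, along the mount's +y axis to 175 mm from its centre; its two guide rails stand 40 mm above the desk
- plate: Loose square aluminium plate, 130 x 130 x 10 mm, about 0.55 kg. Origin: centre of its underside; z up. On the spigot (bore 26 mm) it can only turn and sink. Stud holes 13 mm across at (40, 36), (-32, 30), (4, -35.5) mm. Starts 45 mm above the desk, turned 0.6 rad or more either way. Over the studs it falls to the collar (27 mm above the desk); pressed fully home it is at 15 mm.
- cap_top (a point): centre of the flat closed top of the round cap in the middle of the plate, 42 mm across, 58 mm above the plate's underside
- post_top (a point): centre of the top of the plate's round upright post (the socket for the microphone arm): 22 mm across, 45 mm tall above the plate's top face, at (-53, 0) mm in the plate's frame. Pushed sideways with about 2 to 5 N it turns the plate
- bolt_knob (a point): centre of the top of the bolt's upright round knob: 18 mm across, 30 mm tall, top 65.5 mm above the desk. The bolt is a steel slab 30 x 50 x 8 mm, underside 27.5 mm above the desk, inner end 30 mm nearer the mount's centre than the knob's axis. It slides along the mount's -y axis, towards the centre.
- bolt (a joint): how far the bolt has been slid in, m: 0 fully open (knob axis 136 mm from the mount's centre), 0.054 fully in against its stop (knob axis 82 mm from the centre, bolt 13 mm over the edge of a plate that is home). It slides with about 2 N and stays where it is left. A plate that is not home blocks it.
- spanner: steel spanner 150 mm long lying loose beside the mount; leave it alone
- phone: black telephone 150 x 72 x 9 mm lying beside the mount; leave it alone
- mug: white mug, 82 mm across, 95 mm tall; leave it alone
- tin: upright tin 100 mm across, 120 mm tall; leave it alone
- handmic: black hand microphone 180 mm long, lying; leave it alone
- remote: black remote control 170 x 50 x 20 mm; leave it alone
- pastries: white plate of pastries, 190 mm across, 50 mm high; leave it alone

How it is judged (in metres and radians):
On the way:
1. the plate is on its three studs and flush on the mount (z of plate in the frame of mount below 0.018 m and horizontal distance between plate and mount below 0.005 m and angle between the x axis of plate and the x axis of mount, either way round below 0.08 rad and angle between plate's own z axis and vertical below 0.04 rad), for 0.2 s.
At the end, for the whole second after the job is handed in: The plate lies flush on the mount with the three studs through its holes (underside within 3 mm of the mount's face, centred within 5 mm, turned within 0.08 rad, level within 0.04 rad, post over the tongue), at rest, and the bolt is in over its edge (slid in by more than 48 of its 54 mm) (all of step 1 and x of post_top in the frame of mount below 0 m and value of joint bolt above 0.048 m and linear speed of plate below 0.02 m/s); the robot touches nothing.
It fails at once if another thing on the desk is moved by more than 30 mm (distance of any of spanner, phone, mug, tin, handmic, remote, pastries from where it was at the start of the episode above 0.03 m).
It also fails if it takes over 61 s, if anything falls off the work surface, if the arm or the gripper's body presses on something with over 40 N, if the wrist force passes 120 N, or if a joint passes its speed limit or range.

## Working session

There is one attempt and no reset: what is moved stays moved. The work goes in short steps, Python scripts to look and compute and a shell command to move; the robot and the scene stay as the last step left them, time stands still between calls to the robot, and variables do not carry over. Pictures are saved under pics/ and viewed, and the job is handed in when it is done.

```bash
mkdir -p pics; ls
cat > h.py <<'E'
from station import *
import numpy as np, cv2
def ray(p,c):
    K=np.array(p['mtx']);return np.array([(c[0]-K[0,2])/K[0,0],-(c[1]-K[1,2])/K[1,1],-1.0])
def w(p,c,depth=None,z=None):
    R=np.array(p['attitude']);e=np.array(p['eye'])
    d=R@ray(p,c)
    if z is not None: return e+d*(z-e[2])/d[2]
    if depth is None: depth=p['z_map'][int(round(c[1])),int(round(c[0]))]
    return e+d*depth
E
python3 - <<'E'
from h import *
s=sense();print(s['time_s'],s['tcp_pos'],np.round(s['ee_rot'],3).tolist(),s['gripper_width'])
for n in ['scene','top']:
    p=capture(n);cv2.imwrite(f'pics/{n}0.png',p['image'])
    print(n,np.array(p['eye']),np.round(p['attitude'],3).tolist(),np.array(p['mtx']).tolist())
    for t,z in [('mount',0),('tongue_tip',.015),('track_end',.04),('cap_top',.103),('post_top',.1),('bolt_knob',.0655),('mug',0),('tin',0),('spanner',0.005),('phone',0),('handmic',0.02),('remote',0),('pastries',0)]:
        for m in mark_of(p,t)[:2]:
            print(t,np.round(m['centre'],1),round(m['confidence'],2),np.round(w(p,m['centre'],z=z),4))
E
```

```text
pics
0.0 [0.21864851 0.58491016 0.24046118] [[-0.001, -0.35, -0.937], [-0.002, -0.937, 0.35], [-1.0, 0.002, -0.0]] 1.004057147078447
scene [ 1.33972263 -0.18429173  1.23961551] [[0.235, -0.788, 0.569], [0.972, 0.185, -0.145], [0.009, 0.587, 0.81]] [[426.3284759758536, 0.0, 317.13651197346474], [0.0, 426.3284759758536, 203.28757186008806], [0.0, 0.0, 1.0]]
mount [333.2 215.6] 0.9 [0.5337 0.0801 0.    ]
tongue_tip [325.4 188.1] 0.73 [0.4197 0.0803 0.015 ]
track_end [383.6 223.7] 0.66 [0.6305 0.2282 0.04  ]
track_end [188.7 274.8] 0.44 [ 0.6713 -0.42    0.04  ]
cap_top [335.1 196.9] 0.96 [0.5293 0.0836 0.103 ]
post_top [326.3 187.5] 0.68 [0.4818 0.0655 0.1   ]
bolt_knob [373.9 216.7] 0.7 [0.6117 0.197  0.0655]
mug [293.3 200.8] 0.74 [ 0.4383 -0.0434  0.    ]
mug [416.4 187. ] 0.73 [0.4805 0.413  0.    ]
tin [185.3 274.1] 0.93 [ 0.644  -0.4383  0.    ]
spanner [325.9 248.2] 0.48 [0.6581 0.0217 0.005 ]
phone [292.1 202.1] 0.81 [ 0.443  -0.0488  0.    ]
handmic [431.8 162.2] 0.87 [0.3948 0.5049 0.02  ]
handmic [346.  205.3] 0.33 [0.5146 0.131  0.02  ]
remote [176.8 218. ] 0.96 [ 0.4183 -0.
[... 598 characters left out ...]
0.1   ]
post_top [295.8 180. ] 0.41 [0.5801 0.0955 0.1   ]
bolt_knob [264.5 177.6] 0.6 [0.5984 0.1944 0.0655]
mug [203.4 215.8] 0.95 [0.4949 0.4021 0.    ]
mug [301.6 197.2] 0.68 [0.5452 0.0862 0.    ]
tin [464.1 165.2] 0.75 [ 0.6325 -0.4371  0.    ]
tin [477.3 234.6] 0.41 [ 0.4095 -0.4596  0.    ]
spanner [318.5 164.3] 0.86 [0.6503 0.029  0.005 ]
phone [341.9 227.7] 0.62 [ 0.4435 -0.0392  0.    ]
phone [288.1 201.8] 0.55 [0.5317 0.1297 0.    ]
handmic [167.8 252. ] 0.69 [0.3819 0.5056 0.02  ]
handmic [249.5 173.8] 0.54 [0.6228 0.2497 0.02  ]
remote [281.8 235.6] 0.72 [0.4242 0.1513 0.    ]
remote [476.9 234.3] 0.67 [ 0.4104 -0.4584  0.    ]
pastries [207.6 149.4] 0.77 [0.7144 0.3921 0.    ]
```

Run:
```python
import cv2
a=cv2.imread('pics/scene0.png');cv2.imwrite('pics/s1.png',cv2.resize(a[130:290,230:470],None,fx=3.3,fy=3.3,interpolation=2))
a=cv2.imread('pics/top0.png');cv2.imwrite('pics/t1.png',cv2.resize(a[120:270,210:400],None,fx=4,fy=4,interpolation=2))
```

```text
(no output)
```

View pics/s1.png

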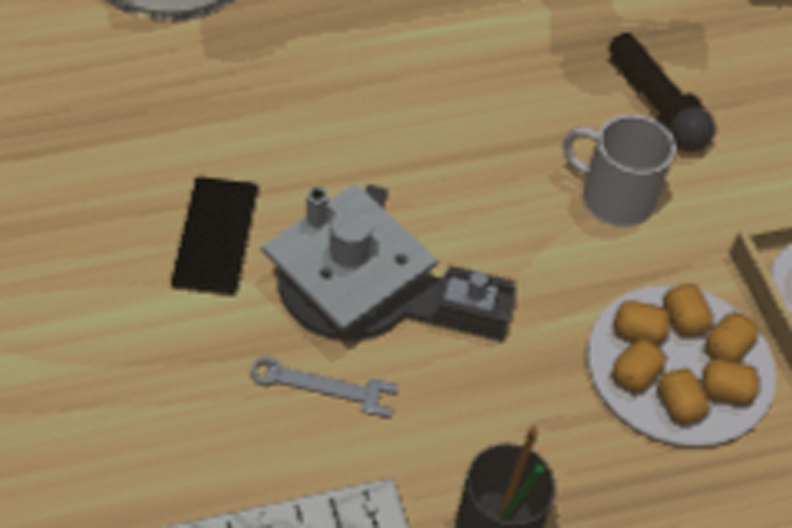

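View pics/t1.png

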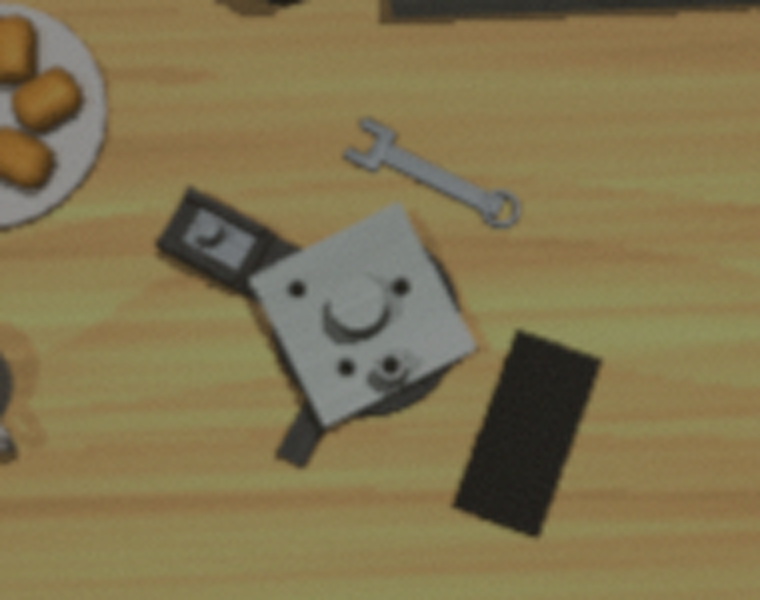

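View pics/top0.png

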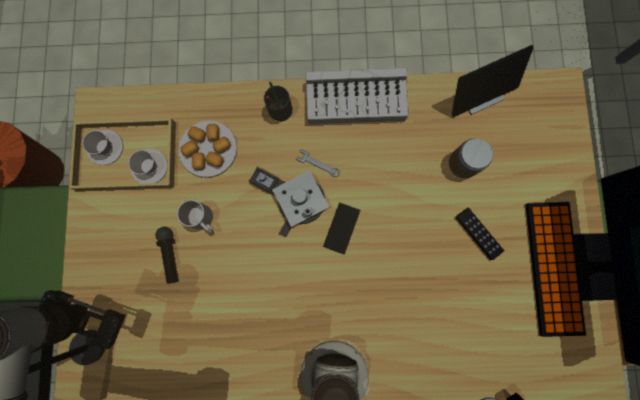

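The top crop shows the cap at about (300,196) in the full image, the post at (308,211), and the tongue end at (283,234). The plate has to turn about 60° clockwise. Next I'll refine this with depth.

```bash
cat >> h.py <<'E'
def cloud(p):
    Z=p['z_map'];v,u=np.mgrid[0:400,0:640];K=np.array(p['mtx'])
    d=np.stack([(u-K[0,2])/K[0,0],-(v-K[1,2])/K[1,1],-np.ones_like(u,float)],-1)*Z[...,None]
    P=d@np.array(p['attitude']).T+np.array(p['eye']);P[Z==0]=np.nan;return P
E
python3 - <<'E'
from h import *
for n in ['scene','top']:
    p=capture(n);P=cloud(p).reshape(-1,3)
    c=np.array([.530,.085])
    r=np.hypot(*(P[:,:2]-c).T)
    for nm,lo,hi,rl,rh in [('cap',.094,.112,0,.03),('post',.088,.11,.036,.075),('plate',.048,.062,0.026,.1)]:
        m=(P[:,2]>lo)&(P[:,2]<hi)&(r>rl)&(r<rh);q=P[m]
        if len(q)==0: print(n,nm,0);continue
        e=cv2.minEnclosingCircle(q[:,:2].astype(np.float32)*1000); b=cv2.minAreaRect(q[:,:2].astype(np.float32)*1000)
        print(n,nm,m.sum(),q.mean(0).round(4),np.round(e[0],1),round(e[1],1),'rect',np.round(b[0],1),np.round(b[1],1),round(b[2],1))
E
```

```text
scene cap 112 [0.5361 0.0869 0.1017] [535.7  87. ] 23.5 rect [535.6  87.8] [40.4 41.3] 28.6
scene post 39 [0.4888 0.0632 0.0973] [486.9  65.2] 12.7 rect [487.2  63.5] [21.1 20.6] 4.8
scene plate 971 [0.5433 0.0853 0.0544] [534.1  88. ] 90.2 rect [534.6  86.4] [134.3 133. ] 26.6
top cap 159 [0.5339 0.0854 0.1027] [534.5  86.1] 20.8 rect [534.6  85.2] [38.7 41. ] 89.5
top post 44 [0.486  0.0624 0.1001] [486.8  62.8] 10.5 rect [485.9  62.5] [19.3 18.6] 43.1
top plate 1427 [0.5357 0.0862 0.0551] [534.2  85.3] 90.4 rect [535.1  85.9] [131.6 130.2] 26.1
```

```bash
python3 -m creep '[[0.7,45,-87,0,0.14],[0.7,89,-174,0,0.28],[0.7,134,-261,0,0.42],[0.7,179,-348,0,0.56],[0.7,224,-435,0,0.7],[0.7,269,-522,0,0.817],[0.7,269,-522,0,0.817],[0.7,269,-522,0,0.817]]'
```

```text
time_s: 2.3
tcp_pos: [0.4025, 0.228, 0.242]
ee_rot: [[0.001, 0.444, -0.896], [0.001, -0.896, -0.444], [-1.0, -0.0, -0.001]]
wrist_force: [0.5, -0.3, 1.2]
gripper_width: 0.701
```

```bash
python3 -m creep '[[0.7,21,-41,0,0],[0.7,42,-82,0,0],[0.7,63,-124,0,0],[0.7,85,-165,0,0],[0.7,85,-165,-30,0],[0.7,85,-165,-60,0],[0.7,85,-165,-90,0],[0.7,85,-165,-90,0]]'
python3 - <<'E'
from h import *
p=capture('wrist');cv2.imwrite('pics/w1.png',p['image']);print(sense()['tcp_pos'])
E
```

```text
time_s: 3.1
tcp_pos: [0.4848, 0.0617, 0.1486]
ee_rot: [[-0.008, 0.443, -0.897], [-0.002, -0.897, -0.443], [-1.0, -0.001, 0.008]]
wrist_force: [-0.4, -0.6, -0.1]
gripper_width: 0.705
[0.48664653 0.06238526 0.15096851]
```

View pics/w1.png

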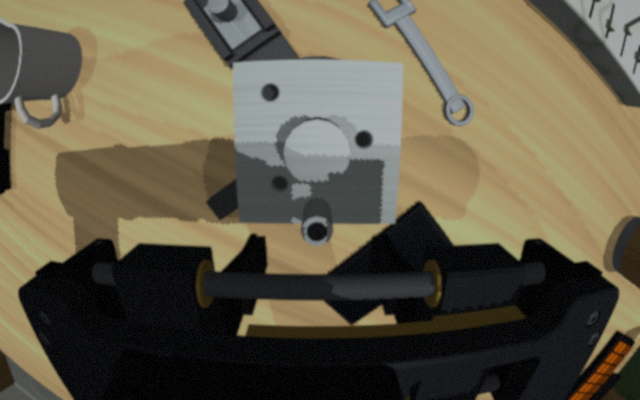

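The wrist view shows the post at (316,230), centred between the fingers, and the plate square to the gripper. I'll lower around the post and close to a loose cage.

```bash
python3 -m creep '[[0.7,0,0,-35,0],[0.7,0,0,-69,0],[0.7,0,0,-69,0],[0.4,0,0,-69,0],[0.4,0,0,-69,0],[0.4,0,0,-69,0],[0.4,0,0,-69,0],[0.4,0,0,-69,0]]'
python3 - <<'E'
from h import *
p=capture('wrist');cv2.imwrite('pics/w2.png',p['image']);
E
```

```text
time_s: 3.95
tcp_pos: [0.487, 0.0625, 0.0828]
ee_rot: [[-0.001, 0.444, -0.896], [-0.001, -0.896, -0.444], [-1.0, -0.0, 0.001]]
wrist_force: [-0.8, -0.7, -0.1]
gripper_width: 0.412
```

View pics/w2.png

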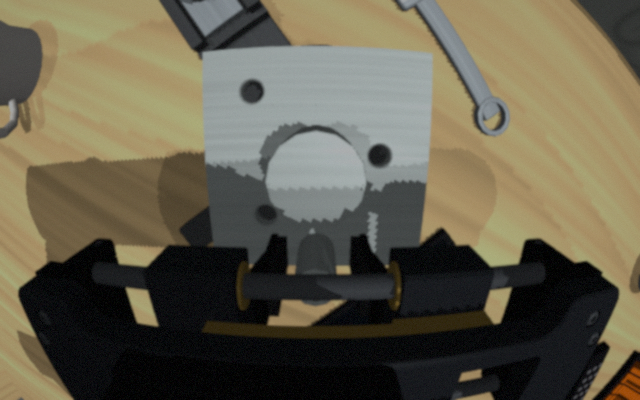

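Run:
```python
import numpy as np
t0=206.3
for t in [200,194,188,182,176,170,164,158,156,154,152,150,148,146,144]:
    a=np.radians([t,t0]);print(t,np.round(53*(np.cos(a[0])-np.cos(a[1])),1),np.round(53*(np.sin(a[0])-np.sin(a[1])),1),round(a[0]-a[1],3))
```

```text
200 -2.3 5.4 -0.11
194 -3.9 10.7 -0.215
188 -5.0 16.1 -0.319
182 -5.5 21.6 -0.424
176 -5.4 27.2 -0.529
170 -4.7 32.7 -0.634
164 -3.4 38.1 -0.738
158 -1.6 43.3 -0.843
156 -0.9 45.0 -0.878
154 -0.1 46.7 -0.913
152 0.7 48.4 -0.948
150 1.6 50.0 -0.983
148 2.6 51.6 -1.018
146 3.6 53.1 -1.052
144 4.6 54.6 -1.087
```

```bash
python3 -m creep '[[0.32,0,0,0,0],[0.32,-2.3,5.4,0,-0.11],[0.32,-3.9,10.7,0,-0.215],[0.32,-5,16.1,0,-0.319],[0.32,-5.5,21.6,0,-0.424],[0.32,-5.4,27.2,0,-0.529],[0.32,-4.7,32.7,0,-0.634],[0.32,-3.4,38.1,0,-0.738]]'
python3 - <<'E'
from h import *
p=capture('wrist');cv2.imwrite('pics/w3.png',p['image']);
E
```

```text
time_s: 4.8
tcp_pos: [0.4831, 0.1001, 0.0825]
ee_rot: [[-0.003, -0.278, -0.96], [-0.001, -0.96, 0.278], [-1.0, 0.002, 0.003]]
wrist_force: [0.2, -2.0, 1.1]
gripper_width: 0.321
```

View pics/w3.png

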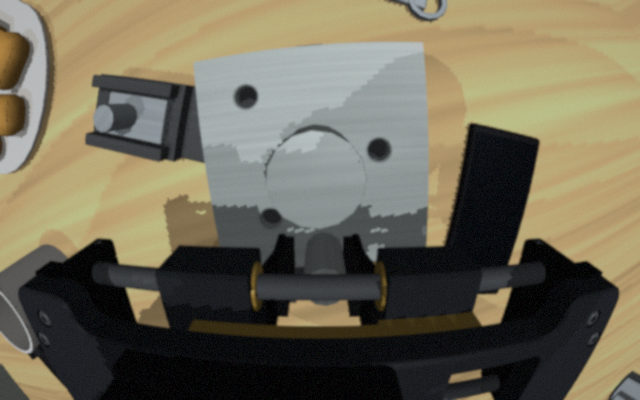

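```bash
python3 -m creep '[[0.32,1.2,2.5,0,-0.035],[0.32,2,4.2,0,-0.07],[0.32,2.8,5.9,0,-0.105],[0.32,3.2,6.8,0,-0.122],[0.32,3.6,7.6,0,-0.14],[0.32,4,8.5,0,-0.157],[0.32,4.5,9.3,0,-0.175],[0.32,5,10.1,0,-0.192]]'
cat > m.py <<'E'
from h import *
import sys
for n in ['top','scene']:
    p=capture(n);P=cloud(p).reshape(-1,3);c=np.array([.535,.086]);r=np.hypot(*(P[:,:2]-c).T)
    m=(P[:,2]>.02)&(P[:,2]<.06)&(r<.085)&(P[:,0]>.53);q=P[m]
    h=np.histogram(q[:,2],np.arange(.018,.064,.004))
    print(n,dict(zip(h[1].round(3).tolist(),h[0].tolist())))
p=capture('wrist');cv2.imwrite(sys.argv[1],p['image'])
E
python3 m.py pics/w4.png
```

```text
time_s: 5.65
tcp_pos: [0.4896, 0.1118, 0.0829]
ee_rot: [[0.0, -0.459, -0.888], [0.002, -0.888, 0.459], [-1.0, -0.002, 0.001]]
wrist_force: [-0.1, -0.1, 0.2]
gripper_width: 0.323
top {0.018: 1, 0.022: 1, 0.026: 0, 0.03: 15, 0.034: 206, 0.038: 234, 0.042: 45, 0.046: 3, 0.05: 0, 0.054: 0, 0.058: 1}
scene {0.018: 5, 0.022: 15, 0.026: 47, 0.03: 239, 0.034: 281, 0.038: 73, 0.042: 7, 0.046: 11, 0.05: 10, 0.054: 6, 0.058: 3}
```

View pics/w4.png

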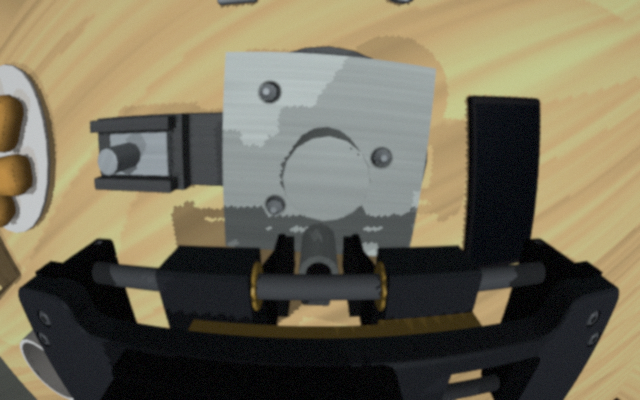

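The plate dropped: its top is at about 0.037 m, and stud tips show in all three holes at (269,91), (381,157) and (275,205). I'll raise, shut the fingers and move over the cap.

```bash
python3 -m creep '[[0.4,0,0,0,0],[0.4,0,0,30,0],[0.4,0,0,60,0],[0,23,-13,60,0],[0,45.4,-25.8,60,0],[0,45.4,-25.8,40,0],[0,45.4,-25.8,35,0],[0,45.4,-25.8,30,0]]'
```

```text
time_s: 6.6
tcp_pos: [0.5343, 0.0857, 0.1123]
ee_rot: [[-0.001, -0.458, -0.889], [0.001, -0.889, 0.458], [-1.0, 0.0, 0.002]]
wrist_force: [0.5, 0.3, 0.2]
gripper_width: 0.047
```

```bash
python3 -m creep '[[0,0,0,-3,0],[0,0,0,-6,0],[0,0,0,-8,0],[0,0,0,-10,0],[0,0,0,-11,0],[0,0,0,-12,0],[0,0,0,-13,0],[0,0,0,-14,0]]'
```

```text
time_s: 7.4
tcp_pos: [0.5348, 0.0858, 0.1]
ee_rot: [[0.0, -0.458, -0.889], [0.001, -0.889, 0.458], [-1.0, -0.001, 0.0]]
wrist_force: [-2.9, 1.0, 9.0]
gripper_width: 0.007
```

```bash
python3 -m creep '[[0,0,0,-3,0],[0,0,0,-4,0],[0,0,0,-5,0],[0,0,0,-6,0],[0,0,0,-7,0],[0,0,0,-8,0],[0,0,0,-8.5,0],[0,0,0,-9,0]]'
```

```text
time_s: 8.2
tcp_pos: [0.5346, 0.0859, 0.0925]
ee_rot: [[0.0, -0.457, -0.89], [0.001, -0.89, 0.457], [-1.0, -0.001, 0.0]]
wrist_force: [-4.3, 0.4, 11.6]
gripper_width: 0.008
```

```bash
python3 -m creep '[[0,0,0,-1,0],[0,0,0,-1.5,0],[0,0,0,-2,0],[0,0,0,-2.5,0],[0,0,0,-2.5,0],[0,0,0,-2.5,0],[0,0,0,-2.5,0],[0,0,0,-2.5,0]]'
```

```text
time_s: 9.0
tcp_pos: [0.5345, 0.0859, 0.0924]
ee_rot: [[0.001, -0.456, -0.89], [0.0, -0.89, 0.456], [-1.0, -0.001, -0.0]]
wrist_force: [-6.8, 0.3, 14.5]
gripper_width: 0.006
```

```bash
python3 -m creep '[[0,0,0,-2,0],[0,0,0,-3,0],[0,0,0,-4,0],[0,0,0,-4,0],[0,0,0,-4,0],[0,0,0,-4,0],[0,0,0,-4,0],[0,0,0,-4,0]]'
python3 -m creep '[[0,0,0,10,0],[0,0,0,40,0],[0,0,0,70,0],[0,0,0,70,0],[0,0,0,70,0],[0,0,0,70,0],[0,0,0,70,0],[0,0,0,70,0]]'
python3 m.py pics/w5.png
```

```text
time_s: 9.8
tcp_pos: [0.5345, 0.0859, 0.0923]
ee_rot: [[0.002, -0.455, -0.891], [-0.0, -0.891, 0.455], [-1.0, -0.001, -0.002]]
wrist_force: [-9.1, 1.3, 23.9]
gripper_width: 0.005
time_s: 10.6
tcp_pos: [0.5341, 0.0857, 0.1613]
ee_rot: [[-0.0, -0.455, -0.891], [-0.001, -0.891, 0.455], [-1.0, 0.001, -0.0]]
wrist_force: [0.7, 0.6, -0.5]
gripper_width: 0.003
top {0.018: 15, 0.022: 114, 0.026: 65, 0.03: 5, 0.034: 0, 0.038: 0, 0.042: 0, 0.046: 0, 0.05: 0, 0.054: 0, 0.058: 1}
scene {0.018: 91, 0.022: 316, 0.026: 149, 0.03: 23, 0.034: 7, 0.038: 13, 0.042: 10, 0.046: 5, 0.05: 13, 0.054: 9, 0.058: 6}
```

View pics/w5.png

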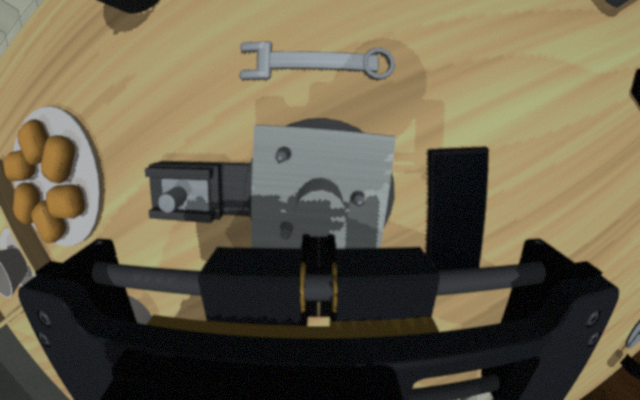

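The plate top is now at about 0.025 m, so it is flush. Next I'll measure the knob and the mount axis.

```bash
cat > k.py <<'E'
from h import *
for n in ['top','scene']:
    p=capture(n);P=cloud(p).reshape(-1,3);c=np.array([.535,.086])
    for nm,lo,hi,rl,rh in [('cap',.066,.08,0,.03),('knob',.055,.08,.06,.17),('post',.06,.08,.036,.075)]:
        r=np.hypot(*(P[:,:2]-c).T);q=P[(P[:,2]>lo)&(P[:,2]<hi)&(r>rl)&(r<rh)]
        if nm=='knob': q=q[(q[:,1]>.14)]
        if len(q)<3: continue
        e=cv2.minEnclosingCircle(q[:,:2].astype(np.float32)*1000)[0]
        d=np.array(e)-c*1000;print(n,nm,len(q),q.mean(0).round(4),np.round(e,1),'r',np.hypot(*d).round(1),'ang',np.degrees(np.arctan2(d[1],d[0])).round(1))
    for m in mark_of(p,'bolt_knob')[:2]: print(m['confidence'],w(p,m['centre'],z=.0655).round(4))
E
python3 k.py
```

```text
top cap 8 [0.5282 0.0771 0.0717] [530.1  83. ] r 5.7 ang -148.4
top post 41 [0.4888 0.1134 0.0704] [489.  113.8] r 53.7 ang 148.8
0.66 [0.5261 0.0827 0.0655]
scene cap 104 [0.5354 0.0865 0.072 ] [533.1  86.5] r 2.0 ang 165.6
scene knob 24 [0.6042 0.2033 0.063 ] [603.3 202.2] r 134.8 ang 59.6
scene post 24 [0.4921 0.1169 0.0675] [488.4 114.5] r 54.6 ang 148.5
0.48 [0.6007 0.2016 0.0655]
```

```bash
python3 -m creep '[[0,22,37,0,-0.058],[0,44,74,0,-0.058],[0,66,111,0,-0.058],[0,88,148.6,0,-0.058],[0,88,148.6,-20,-0.058],[0,88,148.6,-50,-0.058],[0,88,148.6,-80,-0.058],[0,88,148.6,-80,-0.058]]'
python3 - <<'E'
from h import *
cv2.imwrite('pics/w6.png',capture('wrist')['image'])
a=capture('scene')['image'];cv2.imwrite('pics/s6.png',cv2.resize(a[130:290,270:450],None,fx=3.6,fy=3.6,interpolation=2))
E
```

```text
time_s: 11.75
tcp_pos: [0.6195, 0.233, 0.0772]
ee_rot: [[-0.008, -0.506, -0.862], [-0.005, -0.862, 0.506], [-1.0, 0.008, 0.004]]
wrist_force: [-0.9, 0.3, 0.0]
gripper_width: 0.011
```

View pics/w6.png

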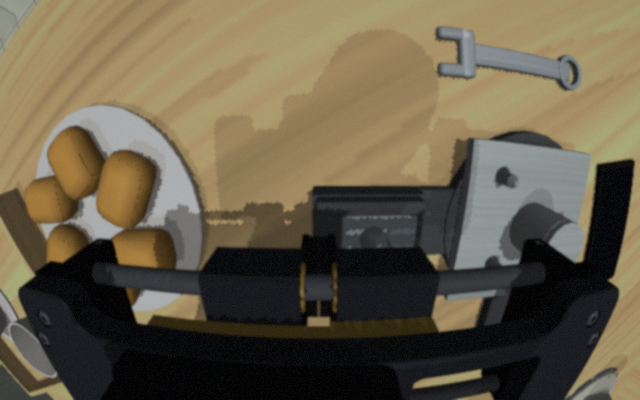

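View pics/s6.png

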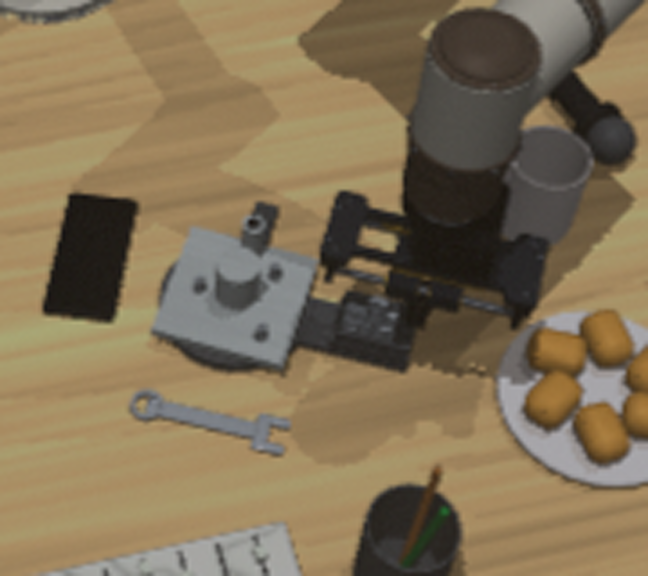

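```bash
python3 -m creep '[[0,1.5,-0.5,-6,0],[0,1.5,-0.5,-11,0],[0,1.5,-0.5,-11,0],[0,-2.5,-7.4,-11,0],[0,-6,-13.4,-11,0],[0,-9.5,-19.4,-11,0],[0,-13,-25.4,-11,0],[0,-16.5,-31.4,-11,0]]'
```

```text
time_s: 12.65
tcp_pos: [0.6064, 0.2031, 0.0718]
ee_rot: [[0.003, -0.505, -0.863], [-0.0, -0.863, 0.505], [-1.0, -0.001, -0.003]]
wrist_force: [1.1, 2.8, -0.6]
gripper_width: 0.007
```

```bash
python3 -m creep '[[0,-2.5,-4.3,-2,0],[0,-5.5,-9,-4,0],[0,-8.5,-14,-4,0],[0,-11.5,-19,-4,0],[0,-14,-24,-4,0],[0,-16,-27.5,-4,0],[0,-17,-29.2,-4,0],[0,-17,-29.2,-4,0]]'
```

```text
time_s: 13.45
tcp_pos: [0.5889, 0.1734, 0.0676]
ee_rot: [[0.002, -0.505, -0.863], [-0.001, -0.863, 0.505], [-1.0, -0.0, -0.002]]
wrist_force: [-0.2, -0.1, 0.3]
gripper_width: 0.008
```

```bash
python3 -m creep '[[0,-1,-1.7,0,0],[0,-1.5,-2.6,0,0],[0,-2,-3.5,0,0],[0,-2.5,-4.3,0,0],[0,-3,-5.2,0,0],[0,-3,-5.2,0,0],[0,-3,-5.2,0,0],[0,-3,-5.2,0,0]]'
python3 - <<'E'
from h import *
a=capture('scene')['image'];cv2.imwrite('pics/s7.png',cv2.resize(a[150:270,270:450],None,fx=4,fy=4,interpolation=2))
E
python3 k.py
```

```text
time_s: 14.25
tcp_pos: [0.5868, 0.1697, 0.0677]
ee_rot: [[0.005, -0.505, -0.863], [0.002, -0.863, 0.505], [-1.0, -0.004, -0.003]]
wrist_force: [2.7, 5.4, -1.1]
gripper_width: 0.003
top cap 145 [0.5337 0.0854 0.0729] [534.2  85.7] r 0.9 ang -161.6
top knob 8 [0.5751 0.1511 0.0631] [575.3 151.4] r 76.8 ang 58.4
top post 43 [0.4907 0.114  0.0701] [525.6 129.5] r 44.5 ang 102.2
0.43 [0.5801 0.1512 0.0655]
scene cap 75 [0.5375 0.0818 0.0722] [535.1  85.2] r 0.8 ang -84.6
scene knob 42 [0.5909 0.1615 0.0658] [587.  162.6] r 92.6 ang 55.9
0.47 [0.5751 0.1587 0.0655]
```

View pics/s7.png

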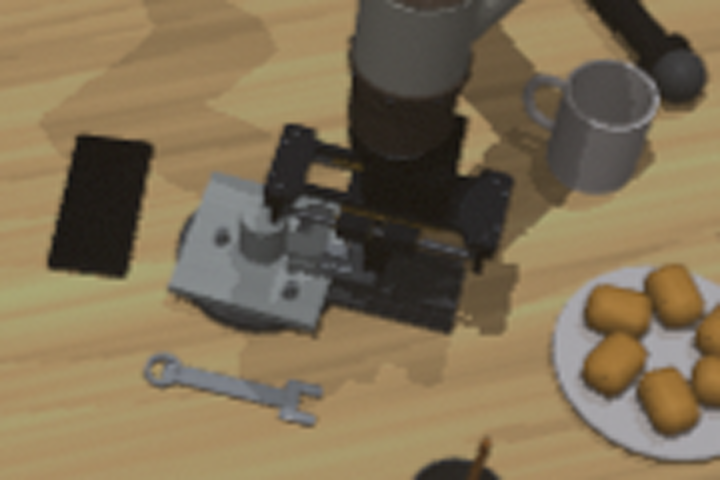

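```bash
python3 -m creep '[[0,-1,-1.7,0,0],[0,-2,-3.5,0,0],[0,-3,-5.2,0,0],[0,-3.5,-6,0,0],[0,-3.5,-6,0,0],[0,-3.5,-6,0,0],[0,-3.5,-6,0,0],[0,-3.5,-6,0,0]]'
```

```text
time_s: 15.3
tcp_pos: [0.5867, 0.1693, 0.068]
ee_rot: [[0.014, -0.504, -0.863], [0.011, -0.863, 0.504], [-1.0, -0.017, -0.007]]
wrist_force: [4.7, 15.4, -5.4]
gripper_width: 0.002
```

The bolt is hard against its stop: no movement at 16 N. I'll back off, retreat and check.

```bash
python3 -m creep '[[0,5,8.6,0,0],[0,10,17,0,0],[0,10,17,30,0],[0,10,17,70,0],[0,10,17,110,0],[0,-20,45,140,0],[0,-50,75,140,0],[0,-80,105,140,0]]'
python3 -m creep '[[0,-30,30,0,0],[0,-60,60,0,0],[0,-90,90,0,0],[0,-120,120,0,0],[0,-120,120,0,0],[0,-120,120,0,0],[0,-120,120,0,0],[0,-120,120,0,0]]'
python3 k.py; python3 m.py pics/w8.png
python3 - <<'E'
from h import *
a=capture('scene')['image'];cv2.imwrite('pics/s8.png',cv2.resize(a[150:270,270:450],None,fx=4,fy=4,interpolation=2))
p=capture('top');a=p['image'];cv2.imwrite('pics/t8.png',cv2.resize(a[120:270,210:400],None,fx=4,fy=4,interpolation=2))
for t in ['spanner','phone','mug','pastries','tongue_tip']:
    for m in mark_of(p,t)[:1]: print(t,m['confidence'],w(p,m['centre'],z=0.005).round(3))
E
```

```text
time_s: 16.1
tcp_pos: [0.5056, 0.2741, 0.2088]
ee_rot: [[0.014, -0.506, -0.862], [0.01, -0.862, 0.506], [-1.0, -0.016, -0.007]]
wrist_force: [0.5, 0.4, -0.1]
gripper_width: 0.002
time_s: 16.9
tcp_pos: [0.3862, 0.393, 0.2086]
ee_rot: [[0.014, -0.508, -0.862], [0.009, -0.861, 0.508], [-1.0, -0.015, -0.007]]
wrist_force: [0.0, 0.1, 0.1]
gripper_width: 0.005
top cap 147 [0.534  0.0858 0.0732] [534.   85.9] r 1.0 ang -175.6
top knob 28 [0.5753 0.1553 0.065 ] [575.6 156.1] r 81.0 ang 59.9
top post 45 [0.4943 0.1157 0.07  ] [526.5 129. ] r 43.9 ang 101.2
0.72 [0.5686 0.151  0.0655]
scene cap 107 [0.5359 0.0861 0.0724] [534.3  85. ] r 1.2 ang -126.8
scene knob 23 [0.5762 0.1567 0.0624] [574.7 157. ] r 81.3 ang 60.8
scene post 37 [0.496  0.1165 0.0681] [525.7 131.5] r 46.5 ang 101.5
0.7 [0.5693 0.1594 0.0655]
top {0.018: 59, 0.022: 393, 0.026: 263, 0.03: 28, 0.034: 48, 0.038: 19, 0.042: 5, 0.046: 4, 0.05: 3, 0.054: 1, 0.058: 2}
scene {0.018: 61, 0.022: 306, 0.026: 170, 0.03: 43, 0.034: 32, 0.038: 24, 0.042: 13, 0.046: 10, 0.05: 8, 0.054: 12, 0.058: 5}
spanner 0.77 [0.647 0.019 0.005]
phone 0.79 [ 0.452 -0.04   0.005]
mug 0.59 [0.501 0.407 0.005]
pastries 0.57 [0.705 0.391 0.005]
tongue_tip 0.88 [0.428 0.155 0.005]
```

View pics/s8.png

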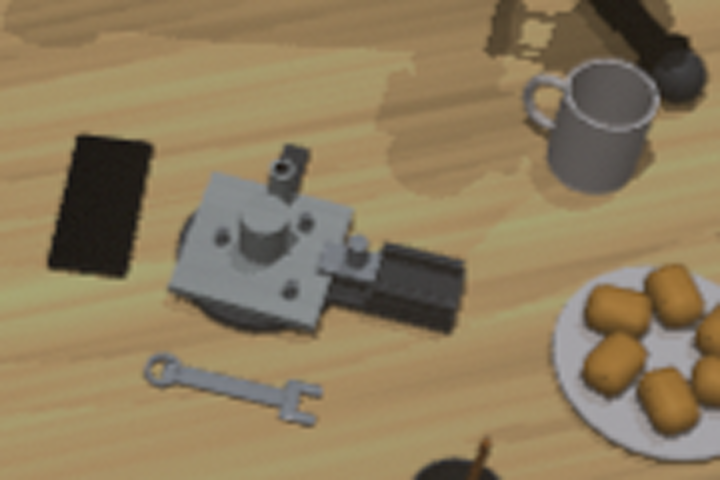

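View pics/t8.png

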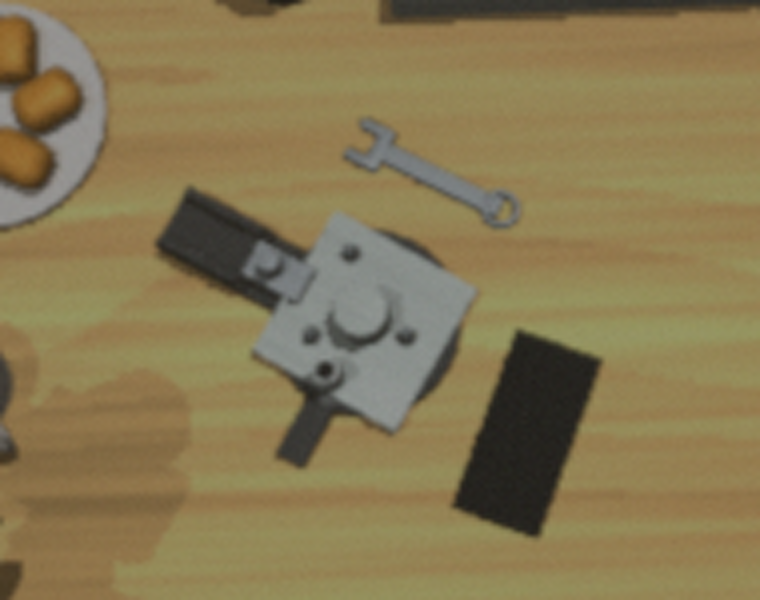

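Both pictures show the bolt over the plate's edge (knob at crop (268,265) from above), 81–82 mm from the centre. The post stands in line with the tongue, and the spanner and phone have not moved. I'm handing in.

```bash
python3 -c "
from station import *
print(finish_job())"
```

```text
the job is handed in; nothing more can be done
None
```

The plate is home on its three studs, flush on the mount and locked by the bolt. I handed the job in at about 17 s; it reports no verdict.

I held the post loosely between the jaws and turned the plate about 57° clockwise until it dropped onto the studs. I then pressed the cap down with shut fingers to about 24 N, until it stopped sinking. Last, I pushed the bolt's knob inward until it would not move at about 16 N, and drew the arm clear.

**Last checks:**
- **Plate height:** the plate's top is about 25 mm and the cap's about 73 mm above the desk, which is the flush height.
- **Alignment:** the post stands in line with the tongue, and all three studs show through their holes.
- **Bolt:** the knob axis measured about 81 mm from the centre in both cameras, against 82 mm for fully in. The bolt lies over the plate's edge.
- **Other things:** the spanner, phone, mug and pastries are where they were, within the networks' roughly 1 cm scatter. I checked these four only in the top view and did not measure the tin, hand microphone or remote again, as the arm stayed well clear of them.

**Readings that disagreed:**
- The automatic post fit in the last check caught part of the bolt knob and gave a wrong centre, so I judged the post from the pictures and the earlier fit, about 149°.
- The networks' knob positions were up to 9 mm off the depth fit.

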